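# Set the cake portioning stop one hole longer

## Task

Make the cake gauge cut one size longer: press the snap button down flush with the sleeve, then slide the sleeve with its upright stop plate away from the cake, the button running underneath, until it clicks up into the next hole and locks the sleeve. Work gently, never pushing on the gauge with more than about 2.5 kg, do not slide past that hole, leave the cake, bowl and tub where they are, and let go.

Things in the scene. Friction and masses are not known exactly. Their poses are not given: they have to be found in the camera images.
- gauge: cake portioning gauge fixed to the bench. Origin on the bench straight below the snap button; z up, x along the horizontal tube in the direction the sleeve must slide (away from the cake). Foot plate 320 x 90 mm; two posts, centred at x = -145 and +145 mm, 86 mm high, carry a fixed inner tube 24 mm square; a white board 15 mm thick lies on the -y side (y -45 to -160 mm).
- sleeve (a joint): steel sleeve, 30 mm square, wall 2 mm, top face 85 mm above the bench; at 0 it spans gauge x -120 to +24 mm. Two 15 mm holes on top: one at x 0, the next 46 to 74 mm towards -x, in an inset plate that is clamped elsewhere each time. Value: slide along +x in m; 0 at the start, stop at 0.088; play in a hole 1.5 mm each way. Rubs with 2 to 4 N; blocked rigidly while the button is up.
- snap_button (a joint): how far the button is pressed in, m: 0 up (7 mm proud), 0.007 flush with the sleeve's top, 0.009 under its wall, 0.0105 limit. Spring 2 N at first, 4 N flush, 4.6 N under. It stays with the inner tube, not the sleeve. Pressed flush, its round top wedges under the hole's edge when the sleeve is pushed along with 8 to 18 N (4 mm catches it); the edge then keeps it down until the next hole.
- button_top (a point): highest point of the snap button, a round-topped plain steel pin of 12 mm diameter (dome radius 6 mm) standing up through the sleeve's hole nearest the stop plate
- stop_foot (a point): on the sleeve: middle of the foot of the upright steel stop plate, where its face towards the button (gauge -x) meets the sleeve's top, 12 mm in +x of the first hole's centre. Plate 4 mm thick, 30 mm high above the sleeve, from y +15 to -140 mm of the gauge. Closed fingertips set down just in front of it cover the button and can push the plate along.
- loaf: loaf cake 112 x 77 x 60 mm lying loose on the gauge's board, on the -x side of the stop plate, its top 75 mm above the bench; origin at the centre of its underside
- bowl: white mixing bowl, 150 mm across and 75 mm high, on the bench; origin at the centre of its underside
- tub: storage tub with blue lid, 160 x 120 x 75 mm, on the bench; origin at the centre of its underside

How it is judged:
By the outcome, as a careful person would: the job done as asked, in the order asked, and still so for the second after the job is handed in, with the robot touching nothing.
It also fails if it takes over 38 s, if anything falls off the work surface, if the arm or the gripper's body presses on something with over 40 N, if the wrist force passes 120 N, or if a joint passes its speed limit or range.

## Robot

A 6-joint arm with a two-finger parallel gripper is mounted at the origin on the work surface. World frame = base frame: x ahead of the robot, y to its left, z up, the work surface at z = 0. Lengths are in m, angles in degrees, forces in N, time in s.
With the tool pointing down it reaches from about 0.375 to 0.9 m from the base axis. Payload 3.1 kg.
Tool frame: the origin (TCP) lies at the very end of the fingers, on their centre line; the grasp point (between the pads) lies 19 mm behind it; z points along the fingers, y is the line along which they close (so a half turn about z gives the same grasp; the last joint's range is limited). The gripper opens to 87 mm and grips with 3 to 60 N. Pads are 19 mm wide; open, the fingers measure 117 mm over their backs; the gripper's body (75 mm by 190 mm) begins 51 mm behind the grasp point.
Start: joints at [62.195, 30.224, 82.088, -0, 67.689, -10.227], TCP at [0.189, 0.596, 0.223] pointing down, gripper open.
Joint ranges: [-176.69, 176.69], [-43.24, 126.21], [12.49, 139.97], [-82, 262], [0, 151.66], [-163.58, 163.58]. Speed limits (degrees/s): [159.86, 159.86, 180, 180, 180, 180].

## Interface

Orientations are given as a 3x3 rotation matrix whose columns are the frame's x, y, z axes.
In Python, from rig import * gives the robot as it stands.
- The arm moves only by the tool jog_arm, never from a script. Its arguments are lists of equal length, an entry for each row: "delta_pos": the shift along the world's x, y, z in cm, a list of three; "turn": the turn about the world's z in degrees; "grip": the closure, from 0 (fully open) to 1 (shut). In form: {"delta_pos": [[x, y, z], ...], "turn": [turn, ...], "grip": [grip, ...]}. A call has 1 to 12 rows; each row is the pose to reach, as a shift and turn from the pose commanded when the call began; what a row does not reach only later rows make up. A row lasts 1/8 s, in which the tool goes at most 62.5 mm and 10.7 degrees, less where a joint would pass 70% of its speed; a pose out of reach is approached as far as the arm can. A call with a gripper value outside its range is refused whole. The fingers move at their own pace and stop on an object; the grip force is fixed at half the most. Time passes only in rows, so rows that repeat a pose let the fingers close. It gives the time, the measured TCP pose, the force, the opening and the grip force at its end, in the units of the state.
- read_state(): the state, without advancing time (a new reading comes with each control period).
- capture(name): name is "side" or "top" or "wrist"; returns a dict with "color" (400x640x3 uint8, blue, green, red), "fovy" (degrees; the focal length in pixels is half the picture's height over the tangent of half this angle, whatever the lens; pixels are square), "cx", "cy" (the principal point, pixels), "camera_from_world" (4x4, takes a point from world to camera coordinates). Camera axes: x right, y up, looking along -z (the intrinsics and any distortion apply to the point x, -y, -z); pixel columns grow to the right and rows downward; lengths in m; the calibration is good to about 2 mm. The wrist camera is an equidistant fisheye: a pixel r from the principal point sees the ray r / f radians off the axis. A picture is of the moment at which its call begins. There is no depth.
- hand_in(): hands the job in; it is judged then, once.
The state is a dict: "time_s": time; "joint_positions": joint angles; "qvel": joint speeds; "tau": joint torques, N m; "position": TCP position; "tcp_rot": TCP orientation; "force": force on the tool from outside, world axes, zero at the start; "moment": the same for the moment, N m; "opening": opening from 0.0 (shut) to 1.0 (fully open); "grasp_force": force on a finger pad.
Only numpy, scipy, OpenCV 4.12 (cv2) and the standard library are available. Lean on these libraries where they do the work, as an engineer would, in place of code of your own. Each camera call takes 0.05 s, during which the arm holds its last target. There are 200 camera calls.

## Working session

There is one attempt and no reset: what is moved stays moved. The work goes in short steps, Python scripts to look and compute and a tool call to move; the robot and the scene stay as the last step left them, time stands still between calls to the robot, and variables do not carry over. Pictures are saved under pics/ and viewed, at most 10 in all, crops included, and the job is handed in when it is done.

Besides the shell and the picture viewer there is one more tool, called after "Call:" by a JSON object that holds its "name" and its "arguments". jog_arm: Moves the arm, as the interface text tells. Its arguments: {"type":"object","properties":{"delta_pos":{"type":"array"},"turn":{"type":"array"},"grip":{"type":"array"}},"required":["delta_pos","turn","grip"]}

```bash
mkdir -p pics
cat > h.py <<'E'
from rig import *
import numpy as np, cv2
def snap(n,f):
    c=capture(n); cv2.imwrite(f'pics/{f}.png',c['color']); np.save(f'pics/{f}.npy',c,allow_pickle=True); return c
def load(f): return np.load(f'pics/{f}.npy',allow_pickle=True).item()
def foc(c): return c['color'].shape[0]/2/np.tan(np.radians(c['fovy'])/2)
def ray(c,u,v,fish=False):
    f=foc(c); x=(u-c['cx'])/f; y=(v-c['cy'])/f
    if fish:
        r=np.hypot(x,y); s=np.sin(r)/max(r,1e-9); d=np.array([x*s,-y*s,-np.cos(r)])
    else: d=np.array([x,-y,-1.])
    M=c['camera_from_world']; R=M[:3,:3]; return -R.T@M[:3,3], R.T@d/np.linalg.norm(d)
def onz(c,u,v,z,fish=False):
    o,d=ray(c,u,v,fish); return o+d*(z-o[2])/d[2]
def proj(c,p,fish=False):
    f=foc(c); q=(c['camera_from_world']@np.r_[p,1])[:3]; q=np.array([q[0],-q[1],-q[2]])
    if fish:
        r=np.hypot(q[0],q[1]); th=np.arctan2(r,q[2]); return c['cx']+f*th*q[0]/r, c['cy']+f*th*q[1]/r
    return c['cx']+f*q[0]/q[2], c['cy']+f*q[1]/q[2]
E
python3 - <<'E'
from h import *
for n in ['side','top','wrist']:
    c=snap(n,n+'0'); print(n,c['fovy'],c['cx'],c['cy'],c.keys(),(-c['camera_from_world'][:3,:3].T@c['camera_from_world'][:3,3]).round(3))
s=read_state(); print(s['tcp_rot'],s['position'],s['time_s'],s['force'])
cv2.imwrite('pics/st0.png',np.vstack([cv2.resize(load(n)['color'],(480,300)) for n in ['side0','top0']]))
E
```

```text
side 49.74626828253945 323.7817886617421 194.6182290094243 dict_keys(['color', 'fovy', 'cx', 'cy', 'camera_from_world']) [ 0.027 -1.293  0.861]
top 50.81564144279736 327.833663686521 192.27044689237928 dict_keys(['color', 'fovy', 'cx', 'cy', 'camera_from_world']) [ 0.273 -0.012  1.366]
wrist 65.70646984690485 322.6835129805622 194.55430425505122 dict_keys(['color', 'fovy', 'cx', 'cy', 'camera_from_world']) [0.119 0.618 0.384]
[[-9.53312344e-01  3.01985047e-01 -7.78288908e-04]
 [ 3.01985905e-01  9.53311249e-01 -1.47521815e-03]
 [ 2.96457747e-04 -1.64137596e-03 -9.99998609e-01]] [0.188457   0.59531802 0.22180334] 0.15 [ 0.27637284 -0.47612898 -1.01961476]
```

View pics/top0.png

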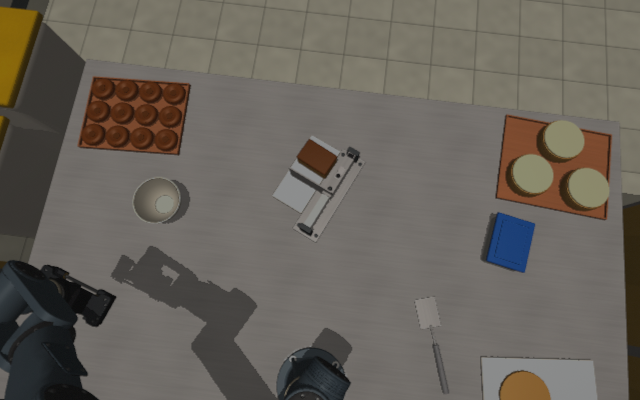

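View pics/side0.png

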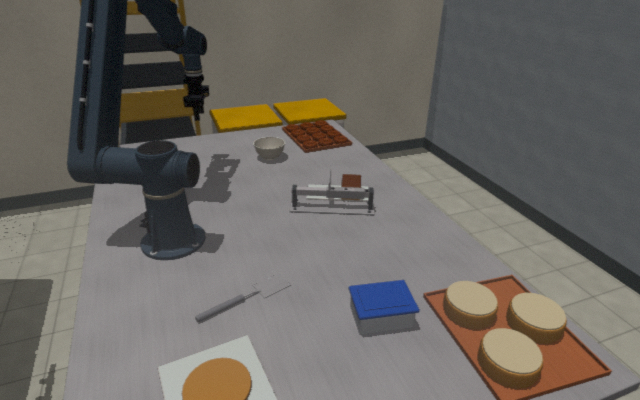

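The top view shows the gauge from about (353,153) to (307,230), the loaf at (317,158), the bowl at (157,200) and the tub at (510,242). I'll zoom in on the gauge.

Run:
```python
from h import *
a=load('top0')['color'][130:245,265:375]; b=load('side0')['color'][165:220,285:385]
cv2.imwrite('pics/crop0.png',np.hstack([cv2.resize(a,None,fx=5,fy=5,interpolation=2)[:575,:550]]))
c=load('top0')
for p in [(353,153),(307,230),(328,192)]: print(onz(c,*p,0.085).round(4))
```

```text
[ 0.7091 -0.0396  0.085 ]
[0.4454 0.072  0.085 ]
[0.572  0.0234 0.085 ]
```

View pics/crop0.png

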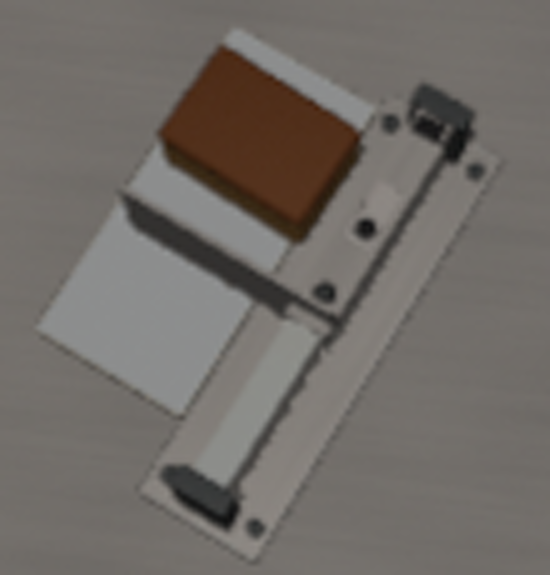

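Call:
{"name": "jog_arm", "arguments": {"delta_pos": [[0,0,4],[5,-6,5],[9,-11,5],[13,-17,5],[17,-22,5],[21,-28,5],[25,-33,5],[29,-39,5],[33,-44,5],[37,-50,5],[42,-56,5],[46,-62,3]], "turn": [0,-1,-2,-3,-5,-5,-5,-5,-5,-5,-5,-5], "grip": [1,1,1,1,1,1,1,1,1,1,1,1]}}

```text
time_s: 1.65
position: [0.6, 0.0437, 0.2645]
tcp_rot: [[-0.923, 0.384, 0.002], [0.384, 0.923, 0.0], [-0.002, 0.001, -1.0]]
force: [0.5, -0.0, -0.0]
opening: 0.005
grasp_force: 0.0
```

Call:
{"name": "jog_arm", "arguments": {"delta_pos": [[0,0,0],[0,0,0],[0,0,0]], "turn": [0,0,0], "grip": [1,1,1]}}

```text
time_s: 2.02
position: [0.5975, 0.0468, 0.2642]
tcp_rot: [[-0.924, 0.382, -0.001], [0.382, 0.924, 0.0], [0.001, 0.0, -1.0]]
force: [-0.3, -0.2, 0.1]
opening: 0.005
grasp_force: 0.0
```

Run:
```python
from h import *
c=snap('wrist','w1'); s=read_state(); print(s['position'],s['tcp_rot'].round(4) if hasattr(s['tcp_rot'],'round') else s['tcp_rot'],s['force'],s['opening'],s['time_s'],s['qvel'])
print(proj(c,[.583,.015,.092],True),foc(c))
```

```text
[0.59764231 0.04694627 0.26439963] [[-9.241e-01  3.822e-01 -3.000e-04]
 [ 3.822e-01  9.241e-01  2.000e-04]
 [ 4.000e-04  1.000e-04 -1.000e+00]] [-0.01528571 -0.36480473 -0.69322877] 0.007413276276902554 2.075 [ 0.05584174 -0.09158972 -0.24523461 -0.17483857 -0.23810663 -0.03823881]
(np.float64(290.6003800503991), np.float64(176.70205362519613)) 309.70691628693146
```

View pics/w1.png

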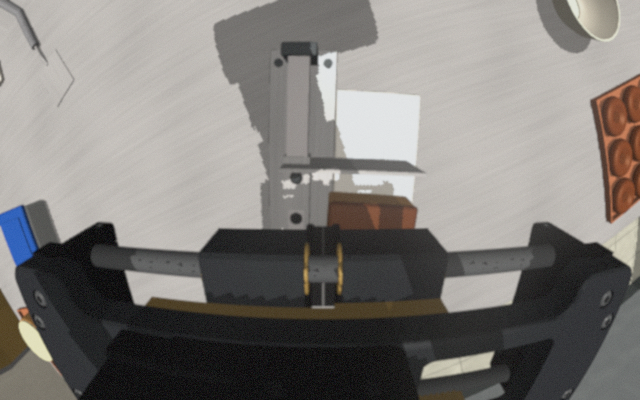

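The wrist view shows the button at about (296,178), the next hole at (296,218), the stop plate along row ~163 and the tube up to (300,48). I'll enlarge that area for exact pixels.

Run:
```python
from h import *
c=load('w1'); im=c['color']
cv2.imwrite('pics/w1c.png',cv2.resize(im[145:235,255:355],None,fx=6,fy=6,interpolation=2))
for p in [(296,178),(296,218)]: print(onz(c,*p,.085,True))
g=im[:,:,1].astype(int)
for r in (80,100,120,140): print(r,[(k+270,d) for k,d in enumerate(np.diff(g[r,270:325])) if abs(d)>14])
gg=cv2.cvtColor(im,cv2.COLOR_BGR2GRAY)
m=(gg<60).astype(np.uint8)
n,l,st,ce=cv2.connectedComponentsWithStats(m[168:228,282:312])
print(st,ce+[282,168])
```

```text
[0.5878497  0.01879215 0.085     ]
[ 0.63165894 -0.00063348  0.085     ]
80 [(308, np.int64(-22)), (316, np.int64(38)), (317, np.int64(33)), (318, np.int64(16))]
100 [(321, np.int64(32)), (322, np.int64(44)), (323, np.int64(18))]
120 [(307, np.int64(-15))]
140 []
[[   0    0   30   60 1709]
 [  10    6    8    3   11]
 [   9   46   10    9   67]
 [  25   57    5    3   13]] [[296.43534231 196.61966062]
 [295.27272727 174.81818182]
 [295.86567164 218.13432836]
 [309.30769231 226.07692308]]
```

View pics/w1c.png

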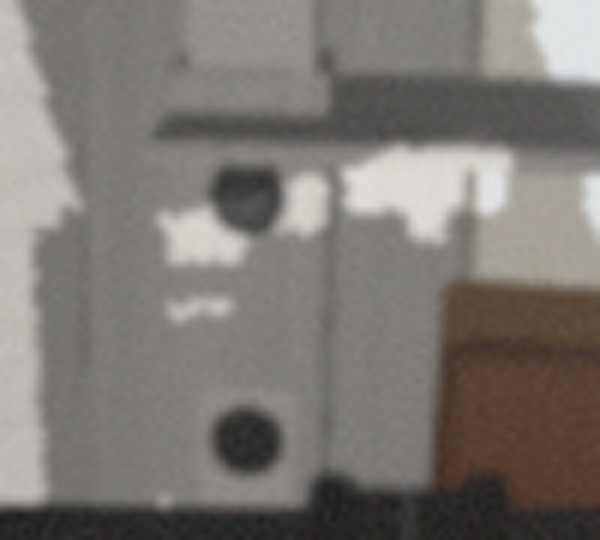

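Run:
```python
from h import *
c=load('w1'); t=load('top0')
b=onz(c,295.8,178,.086,True);h2=onz(c,295.5,217.9,.085,True)
p=(onz(c,278.5,63,.006,True)+onz(c,328,63,.006,True))/2
e=onz(c,299.5,43,.1,True)
tb=onz(t,329.8,188.2,.088)
for a,q in ((b,h2),(p,b),(p,h2)):
    d=a-q; print(np.hypot(*d[:2]),np.degrees(np.arctan2(d[1],d[0])))
print(b,h2,p,e,tb)
# stop plate foot (front): crop (247,143)
f=onz(c,255+247/6-.4,145+140/6-.4,.085,True);print('foot',f,np.hypot(*(f-b)[:2]))
# top posts line
d=onz(t,265+200/5,130+495/5,.086)-onz(t,265+438/5,130+108/5,.086);print(np.degrees(np.arctan2(d[1],d[0])))
```

```text
0.04803295771697755 155.55607583069246
0.14109251372473247 155.7230335951647
0.18912531930601384 155.6806306812991
[0.58759396 0.01874859 0.086     ] [ 0.63132156 -0.00112757  0.085     ] [0.45897845 0.07675848 0.006     ] [0.45350177 0.0811781  0.1       ] [0.58410423 0.01928651 0.088     ]
foot [0.57714765 0.02319231 0.085     ] 0.011352178560472161
156.38984544066864
```

Call:
{"name": "jog_arm", "arguments": {"delta_pos": [[-0.3,-1,-2],[-0.6,-2,-5],[-0.9,-2.9,-8],[-0.9,-2.9,-11],[-0.9,-2.9,-13],[-0.9,-2.9,-13],[-0.9,-2.9,-13]], "turn": [-1,-1.8,-1.8,-1.8,-1.8,-1.8,-1.8], "grip": [1,1,1,1,1,1,1]}}

```text
time_s: 2.95
position: [0.59, 0.0171, 0.1352]
tcp_rot: [[-0.911, 0.412, 0.002], [0.412, 0.911, -0.0], [-0.002, 0.0, -1.0]]
force: [0.1, -0.9, -0.3]
opening: 0.004
grasp_force: 0.0
```

Run:
```python
from h import *
c=snap('wrist','w2'); s=read_state(); print(s['position'],s['tcp_rot'],s['force'])
u=np.array([-.9114,.4115]); p=np.array(s['position'][:2])-[.5876,.0187]; print('along',p@u*1e3,'lat',p@[-u[1],u[0]]*1e3)
cv2.imwrite('pics/w2c.png',cv2.resize(c['color'][100:300,220:430],None,fx=3,fy=3,interpolation=2))
```

```text
[0.59031083 0.01697492 0.13550897] [[-9.11232181e-01  4.11885656e-01  2.47365573e-03]
 [ 4.11886007e-01  9.11235297e-01 -3.89564443e-04]
 [-2.41453842e-03  6.63880525e-04 -9.99996865e-01]] [ 0.62018514 -0.68563309  0.01074609]
along -3.180518447976545 lat 0.4567349071160128
```

View pics/w2c.png

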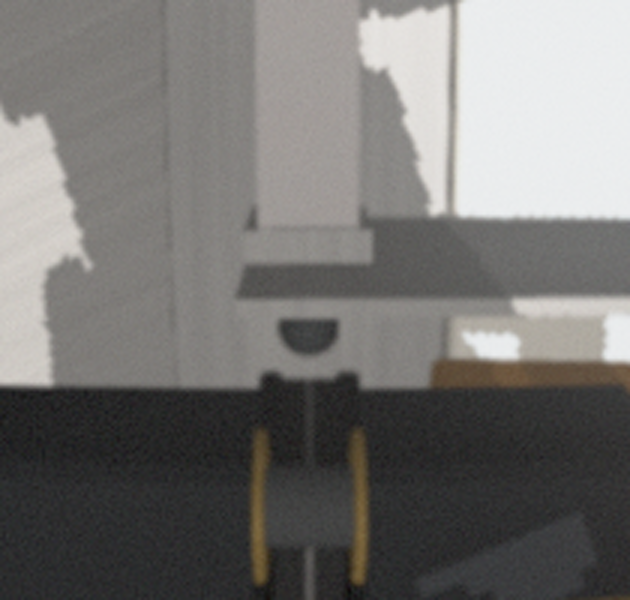

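Run:
```python
from h import *
c=load('w2'); u=np.array([-.9114,.4115]); t=np.array(read_state()['position'][:2])
for v,z in ((298,.115),(319,.115),(375,.1355)):
    p=onz(c,220+308/3,100+v/3,z,True); print(v,(p[:2]-t)@u*1e3,(p[:2]-t)@[-u[1],u[0]]*1e3)
```

```text
298 19.84148613664723 -0.5653533743007868
319 15.33922869864002 -0.5585775252042502
375 10.941944866513234 -0.537589388145979
```

Call:
{"name": "jog_arm", "arguments": {"delta_pos": [[-0.3,0.15,-1],[-0.3,0.15,-2],[-0.3,0.15,-3],[-0.3,0.15,-4],[-0.3,0.15,-4],[-0.3,0.15,-4]], "turn": [0,0,0,0,0,0], "grip": [1,1,1,1,1,1]}}

```text
time_s: 3.75
position: [0.5865, 0.0179, 0.0941]
tcp_rot: [[-0.911, 0.413, -0.0], [0.413, 0.911, -0.0], [0.0, -0.0, -1.0]]
force: [0.6, -0.5, 0.3]
opening: 0.002
grasp_force: 0.0
```

Call:
{"name": "jog_arm", "arguments": {"delta_pos": [[0,0,-0.1],[0,0,-0.2],[0,0,-0.3],[0,0,-0.4],[0,0,-0.4]], "turn": [0,0,0,0,0], "grip": [1,1,1,1,1]}}

```text
time_s: 4.38
position: [0.5867, 0.018, 0.0903]
tcp_rot: [[-0.911, 0.413, 0.0], [0.413, 0.911, -0.0], [-0.0, 0.0, -1.0]]
force: [-0.4, -0.3, 3.0]
opening: 0.004
grasp_force: 1.2
```

Button contact: 3 N. I'll continue down to the sleeve.

Call:
{"name": "jog_arm", "arguments": {"delta_pos": [[0,0,-0.1],[0,0,-0.2],[0,0,-0.3],[0,0,-0.4],[0,0,-0.4]], "turn": [0,0,0,0,0], "grip": [1,1,1,1,1]}}

```text
time_s: 5.0
position: [0.5867, 0.018, 0.0862]
tcp_rot: [[-0.911, 0.413, 0.0], [0.413, 0.911, -0.0], [-0.0, 0.0, -1.0]]
force: [0.0, 0.8, 3.7]
opening: 0.005
grasp_force: 1.7
```

Call:
{"name": "jog_arm", "arguments": {"delta_pos": [[0,0,-0.05],[0,0,-0.1],[0,0,-0.1]], "turn": [0,0,0], "grip": [1,1,1]}}

```text
time_s: 5.38
position: [0.5866, 0.018, 0.0854]
tcp_rot: [[-0.911, 0.413, 0.0], [0.413, 0.911, -0.0], [-0.0, 0.0, -1.0]]
force: [0.0, -0.8, 5.8]
opening: 0.008
grasp_force: 2.5
```

Call:
{"name": "jog_arm", "arguments": {"delta_pos": [[0,0,-0.05],[0,0,-0.05]], "turn": [0,0], "grip": [1,1]}}

```text
time_s: 5.62
position: [0.5867, 0.018, 0.0854]
tcp_rot: [[-0.911, 0.413, 0.001], [0.413, 0.911, -0.0], [-0.001, 0.0, -1.0]]
force: [-1.1, 0.3, 8.6]
opening: 0.0
grasp_force: 3.8
```

Call:
{"name": "jog_arm", "arguments": {"delta_pos": [[-0.05,0.02,0],[-0.09,0.04,0],[-0.09,0.04,0]], "turn": [0,0,0], "grip": [1,1,1]}}

```text
time_s: 6.0
position: [0.5866, 0.018, 0.0854]
tcp_rot: [[-0.911, 0.413, 0.002], [0.413, 0.911, -0.001], [-0.002, 0.0, -1.0]]
force: [0.1, -0.9, 6.1]
opening: 0.004
grasp_force: 3.2
```

Call:
{"name": "jog_arm", "arguments": {"delta_pos": [[-0.05,0.02,0],[-0.09,0.04,0],[-0.09,0.04,0]], "turn": [0,0,0], "grip": [1,1,1]}}

```text
time_s: 6.38
position: [0.5866, 0.0181, 0.0854]
tcp_rot: [[-0.911, 0.413, 0.004], [0.413, 0.911, -0.001], [-0.004, 0.001, -1.0]]
force: [1.7, -1.3, 4.8]
opening: 0.001
grasp_force: 2.6
```

Call:
{"name": "jog_arm", "arguments": {"delta_pos": [[-0.05,0.02,-0.02],[-0.09,0.04,-0.04],[-0.14,0.06,-0.05],[-0.18,0.08,-0.05],[-0.18,0.08,-0.05]], "turn": [0,0,0,0,0], "grip": [1,1,1,1,1]}}

```text
time_s: 7.0
position: [0.5864, 0.0182, 0.0854]
tcp_rot: [[-0.911, 0.413, 0.008], [0.413, 0.911, -0.002], [-0.008, 0.001, -1.0]]
force: [2.4, -1.6, 5.8]
opening: 0.008
grasp_force: 2.8
```

Call:
{"name": "jog_arm", "arguments": {"delta_pos": [[-0.09,0.04,-0.01],[-0.18,0.08,-0.03],[-0.27,0.12,-0.04],[-0.27,0.12,-0.04]], "turn": [0,0,0,0], "grip": [1,1,1,1]}}

```text
time_s: 7.5
position: [0.5845, 0.0191, 0.0854]
tcp_rot: [[-0.911, 0.412, 0.01], [0.412, 0.911, -0.003], [-0.01, 0.001, -1.0]]
force: [4.4, -3.4, 6.1]
opening: 0.003
grasp_force: 3.5
```

Call:
{"name": "jog_arm", "arguments": {"delta_pos": [[-0.09,0.04,-0.01],[-0.18,0.08,-0.02],[-0.27,0.12,-0.03],[-0.27,0.12,-0.03]], "turn": [0,0,0,0], "grip": [1,1,1,1]}}

```text
time_s: 8.0
position: [0.5828, 0.0199, 0.0854]
tcp_rot: [[-0.911, 0.412, 0.012], [0.412, 0.911, -0.004], [-0.012, 0.002, -1.0]]
force: [5.2, -3.4, 6.7]
opening: 0.007
grasp_force: 4.4
```

Run:
```python
from rig import *
import numpy as np
f=[read_state() for _ in range(4)]; print([np.round(s['force'],1) for s in f][:2],f[0]['position'],np.round(f[0]['moment'],2))
```

```text
[array([ 5.2, -3.4,  6.7]), array([ 5.2, -3.4,  6.7])] [0.5827887  0.01991416 0.08544396] [-0.68 -0.79  0.07]
```

Call:
{"name": "jog_arm", "arguments": {"delta_pos": [[-0.09,0.04,-0.01],[-0.18,0.08,-0.02],[-0.27,0.12,-0.02],[-0.27,0.12,-0.02]], "turn": [0,0,0,0], "grip": [1,1,1,1]}}

```text
time_s: 8.5
position: [0.5819, 0.0203, 0.0855]
tcp_rot: [[-0.911, 0.412, 0.016], [0.412, 0.911, -0.005], [-0.016, 0.002, -1.0]]
force: [7.7, -5.6, 5.2]
opening: 0.004
grasp_force: 6.0
```

Call:
{"name": "jog_arm", "arguments": {"delta_pos": [[-0.09,0.04,-0.03],[-0.18,0.08,-0.05],[-0.18,0.08,-0.05]], "turn": [0,0,0], "grip": [1,1,1]}}

```text
time_s: 8.88
position: [0.5817, 0.0204, 0.0855]
tcp_rot: [[-0.911, 0.412, 0.019], [0.412, 0.911, -0.006], [-0.02, 0.002, -1.0]]
force: [8.1, -6.1, 6.2]
opening: 0.006
grasp_force: 7.5
```

Call:
{"name": "jog_arm", "arguments": {"delta_pos": [[-0.09,0.04,-0.02],[-0.18,0.08,-0.04],[-0.18,0.08,-0.04]], "turn": [0,0,0], "grip": [1,1,1]}}

```text
time_s: 9.25
position: [0.5816, 0.0205, 0.0856]
tcp_rot: [[-0.911, 0.412, 0.022], [0.412, 0.911, -0.007], [-0.023, 0.003, -1.0]]
force: [11.3, -8.4, 6.2]
opening: 0.0
grasp_force: 8.4
```

Call:
{"name": "jog_arm", "arguments": {"delta_pos": [[-0.09,0.04,-0.02],[-0.18,0.08,-0.04],[-0.18,0.08,-0.04]], "turn": [0,0,0], "grip": [1,1,1]}}

```text
time_s: 9.62
position: [0.5815, 0.0206, 0.0856]
tcp_rot: [[-0.911, 0.412, 0.026], [0.412, 0.911, -0.008], [-0.027, 0.003, -1.0]]
force: [13.4, -9.9, 5.8]
opening: 0.002
grasp_force: 9.4
```

Call:
{"name": "jog_arm", "arguments": {"delta_pos": [[-0.09,0.03,-0.03],[-0.18,0.06,-0.06],[-0.18,0.06,-0.06]], "turn": [0,0,0], "grip": [1,1,1]}}

```text
time_s: 10.0
position: [0.5736, 0.0241, 0.0851]
tcp_rot: [[-0.911, 0.413, 0.013], [0.413, 0.911, -0.003], [-0.013, 0.002, -1.0]]
force: [2.1, -3.3, 18.8]
opening: 0.006
grasp_force: 9.3
```

Call:
{"name": "jog_arm", "arguments": {"delta_pos": [[0,0,0.3],[0,0,0.6],[0,0,0.6],[0,0,0.6]], "turn": [0,0,0,0], "grip": [1,1,1,1]}}

```text
time_s: 10.5
position: [0.5688, 0.0259, 0.0874]
tcp_rot: [[-0.911, 0.413, 0.002], [0.413, 0.911, -0.001], [-0.002, 0.001, -1.0]]
force: [4.6, -1.6, 0.6]
opening: 0.0
grasp_force: 2.5
```

Call:
{"name": "jog_arm", "arguments": {"delta_pos": [[-0.2,0.09,0],[-0.4,0.18,0],[-0.6,0.27,0],[-0.8,0.36,0],[-1.0,0.45,0],[-1.2,0.54,0],[-1.4,0.63,0],[-1.6,0.72,0],[-1.8,0.81,0],[-2.0,0.9,0],[-2.0,0.9,0]], "turn": [0,0,0,0,0,0,0,0,0,0,0], "grip": [1,1,1,1,1,1,1,1,1,1,1]}}

```text
time_s: 11.88
position: [0.546, 0.0357, 0.087]
tcp_rot: [[-0.911, 0.413, -0.003], [0.413, 0.911, 0.001], [0.003, -0.001, -1.0]]
force: [0.8, 0.5, 0.5]
opening: 0.01
grasp_force: 0.6
```

Run:
```python
from h import *
s=read_state(); u=np.array([-.9114,.4115]); p=np.array(s['position'][:2]); print('from breakaway',(p-[.5815,.0206])@u*1e3,'from b',(p-[.5876,.0187])@u*1e3,np.round(s['force'],1))
c=snap('wrist','w3'); cv2.imwrite('pics/w3c.png',cv2.resize(c['color'][100:300,220:430],None,fx=3,fy=3,interpolation=2))
```

```text
from breakaway 38.53967243680472 from b 44.88106243680472 [0.8 0.5 0.5]
```

View pics/w3c.png

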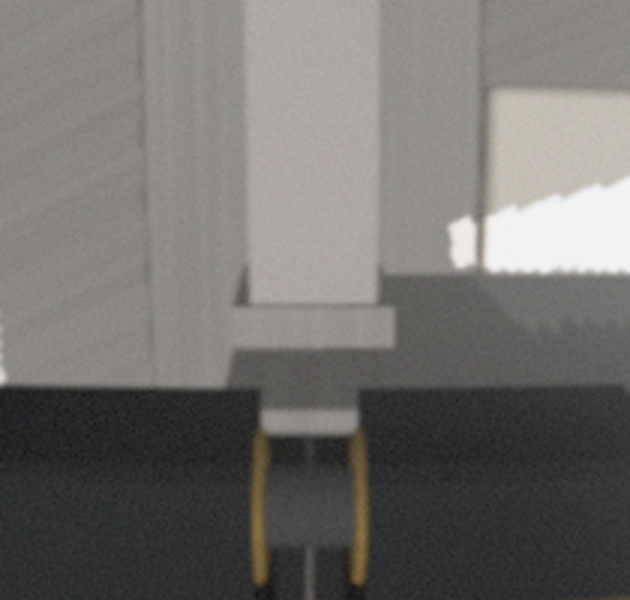

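The wrist view shows the fingertips against the plate: the sleeve's end is at crop row 305 and the plate's top at rows 410–432. I'll work out the slide from the sleeve's end in both images.

Run:
```python
from h import *
u=np.array([-.9114,.4115]); b=np.array([.5876,.0187])
for n,x,v,pl in (('w2',308,228,(298,319)),('w3',313,305,(410,432))):
    c=load(n); P=lambda r,z:(onz(c,220+x/3,100+r/3,z,True)[:2]-b)@u*1e3
    print(n,P(v,.085),[P(r,.115) for r in pl])
```

```text
w2 24.824864079193816 [np.float64(16.660967688670684), np.float64(12.158710250663477)]
w3 68.4116726542495 [np.float64(60.18703558513177), np.float64(56.396495183740534)]
```

Call:
{"name": "jog_arm", "arguments": {"delta_pos": [[-0.05,0.02,0],[-0.09,0.04,0],[-0.14,0.06,0],[-0.18,0.08,0],[-0.18,0.08,0],[-0.18,0.08,0]], "turn": [0,0,0,0,0,0], "grip": [1,1,1,1,1,1]}}

```text
time_s: 12.68
position: [0.5456, 0.036, 0.0874]
tcp_rot: [[-0.911, 0.413, -0.0], [0.413, 0.911, 0.0], [0.0, -0.0, -1.0]]
force: [0.1, -0.8, -0.5]
opening: 0.007
grasp_force: 0.3
```

Call:
{"name": "jog_arm", "arguments": {"delta_pos": [[-0.05,0.02,0],[-0.09,0.04,0],[-0.09,0.04,0]], "turn": [0,0,0], "grip": [1,1,1]}}

```text
time_s: 13.05
position: [0.545, 0.0363, 0.0874]
tcp_rot: [[-0.911, 0.413, 0.0], [0.413, 0.911, -0.0], [-0.0, -0.0, -1.0]]
force: [2.2, -1.6, -1.3]
opening: 0.005
grasp_force: 0.8
```

Call:
{"name": "jog_arm", "arguments": {"delta_pos": [[-0.05,0.02,0],[-0.09,0.04,0],[-0.14,0.06,0],[-0.14,0.06,0]], "turn": [0,0,0,0], "grip": [1,1,1,1]}}

```text
time_s: 13.55
position: [0.543, 0.0373, 0.0873]
tcp_rot: [[-0.911, 0.413, -0.001], [0.413, 0.911, 0.0], [0.001, -0.0, -1.0]]
force: [-0.2, 0.8, 0.5]
opening: 0.004
grasp_force: 0.0
```

Call:
{"name": "jog_arm", "arguments": {"delta_pos": [[-0.05,0.02,0],[-0.09,0.04,0],[-0.14,0.06,0],[-0.14,0.06,0]], "turn": [0,0,0,0], "grip": [1,1,1,1]}}

```text
time_s: 14.05
position: [0.5425, 0.0374, 0.0874]
tcp_rot: [[-0.911, 0.413, 0.001], [0.413, 0.911, -0.0], [-0.001, 0.0, -1.0]]
force: [1.9, 0.4, -1.0]
opening: 0.009
grasp_force: 0.7
```

Call:
{"name": "jog_arm", "arguments": {"delta_pos": [[-0.05,0.02,0],[-0.09,0.04,0],[-0.09,0.04,0]], "turn": [0,0,0], "grip": [1,1,1]}}

```text
time_s: 14.42
position: [0.5414, 0.038, 0.0874]
tcp_rot: [[-0.911, 0.413, 0.0], [0.413, 0.911, -0.0], [-0.0, 0.0, -1.0]]
force: [2.4, -0.5, -1.0]
opening: 0.007
grasp_force: 1.0
```

Call:
{"name": "jog_arm", "arguments": {"delta_pos": [[-0.05,0.02,0],[-0.09,0.04,0],[-0.09,0.04,0]], "turn": [0,0,0], "grip": [1,1,1]}}

```text
time_s: 14.8
position: [0.5403, 0.0385, 0.0874]
tcp_rot: [[-0.911, 0.413, -0.0], [0.413, 0.911, 0.0], [0.0, 0.0, -1.0]]
force: [1.9, 0.4, -1.9]
opening: 0.002
grasp_force: 0.9
```

Call:
{"name": "jog_arm", "arguments": {"delta_pos": [[0.2,-0.1,0.5],[0.3,-0.15,3],[1,-0.4,7],[4,-1.8,10],[8,-3.6,11],[10,-4.5,11],[10,-4.5,11],[10,-4.5,11]], "turn": [0,0,0,0,0,0,0,0], "grip": [1,1,1,1,1,1,1,1]}}

```text
time_s: 15.8
position: [0.6383, -0.0059, 0.1968]
tcp_rot: [[-0.911, 0.413, -0.004], [0.413, 0.911, 0.001], [0.004, -0.001, -1.0]]
force: [0.9, 0.3, -0.3]
opening: 0.005
grasp_force: 0.0
```

Run:
```python
from h import *
c=snap('wrist','w4'); print(read_state()['position'],read_state()['force'])
q=proj(c,[.5876,.0187,.085],True);print(q)
x,y=int(q[0])-60,int(q[1])-60
print(x,y); cv2.imwrite('pics/w4c.png',cv2.resize(c['color'][y:y+110,x:x+120],None,fx=5,fy=5,interpolation=2))
```

```text
[ 0.6383582  -0.00578646  0.19684283] [ 0.00733115  0.23285755 -0.06585501]
(np.float64(323.78152178640806), np.float64(130.21449057312105))
263 70
```

View pics/w4c.png

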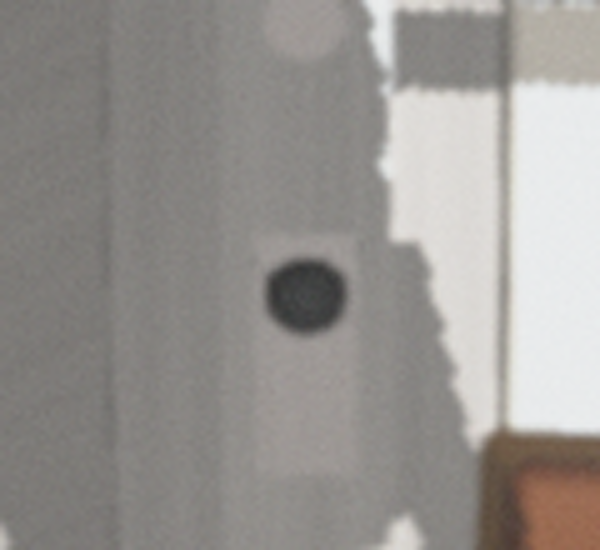

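Run:
```python
from h import *
u=np.array([-.9114,.4115]); b=np.array([.5876,.0187])
c=load('w4')
for y in (296,28):
    p=onz(c,263+306/5-.4,70+y/5-.4,.085,True)[:2]; print((p-b)@u*1e3,(p-b)@[-u[1],u[0]]*1e3)
g=lambda n:cv2.cvtColor(load(n)['color'],cv2.COLOR_BGR2GRAY)
print(g('w4')[120:140,315:334]); print(g('w1')[171:186,289:304]); print(g('w1')[211:226,289:304])
```

```text
1.2548781635669717 -0.018856468254461467
48.82771673065011 -0.1276634635076623
[[151 152 154 153 155 152 150 146 146 146 148 151 151 148 152 157 151 151
  148]
 [153 155 153 152 144 140 131 123 124 120 126 127 130 138 146 154 153 155
  151]
 [149 151 145 141 128 112  95  89  87  84  84  92  97 112 134 147 151 155
  152]
 [144 146 133 119  95  78  71  58  57  61  62  62  65  86 106 127 142 151
  154]
 [140 130 103  84  67  57  56  60  57  57  64  58  61  65  77  99 122 142
  151]
 [138 106  82  67  57  58  61  61  59  63  64  63  65  57  67  71 103 129
  149]
 [134 101  65  59  60  59  64  65  62  66  65  67  67  60  56  68  89 123
  142]
 [132  97  63  56  61  63  64  64  69  68  65  64  64  66  61  65  82 119
  144]
 [130  96  62  55  64  67  64  69  69  72  70  68  66  60  62  61  79 115
  138]
 [132  93  67  55  65  71  64  73  67  72  66  69  63  65  64  61  82 114
  143]
 [136  99  68  59  62  64  65  65  75  70  72  68  68  66  63  69  86 122
  138]
 [136 106  77  63  62  63  70  63  69  73  71  70  65  64  63  74  98 128
  148]
 [139 117  86  73  64  58  63  67  67  63  66  67
[... 1791 characters left out ...]
2 136]
 [128 106  81  60  52  51  46  48  49  44  56  75 107 123 129]
 [125  96  66  47  47  41  48  49  38  47  48  62  89 122 133]
 [117  90  58  46  47  44  52  47  45  41  49  52  81 113 133]
 [117  90  64  49  51  39  44  43  45  50  43  53  78 110 128]
 [121  95  62  45  47  44  49  43  47  43  42  48  79 112 129]
 [128 103  73  47  44  49  49  43  41  48  49  52  90 112 130]
 [128 115  89  66  48  44  42  40  46  43  53  69  98 120 127]
 [133 125 110  90  63  54  49  50  56  54  72  94 119 130 131]
 [137 131 124 112  95  85  77  72  76  85  96 119 131 135 132]
 [139 138 137 130 122 114 106 111 112 120 124 130 137 136 131]
 [134 137 140 138 136 134 131 132 131 134 133 141 139 139 132]]
```

The overhead wrist view shows the second hole at crop (306,296), within about 1 mm of the button axis. It now has dome-like shading inside, and the first hole at (306,28) shows the bare tube. An oblique look will tell whether the button stands proud.

Call:
{"name": "jog_arm", "arguments": {"delta_pos": [[-1,-4,0],[-2.4,-8,0],[-3.4,-11.6,-2],[-3.4,-11.6,-6],[-3.4,-11.6,-9],[-3.4,-11.6,-9],[-3.4,-11.6,-9]], "turn": [0,0,0,0,0,0,0], "grip": [1,1,1,1,1,1,1]}}

```text
time_s: 16.73
position: [0.6066, -0.1223, 0.1084]
tcp_rot: [[-0.911, 0.412, 0.001], [0.412, 0.911, -0.0], [-0.001, 0.0, -1.0]]
force: [0.4, -0.1, 0.2]
opening: 0.006
grasp_force: 0.0
```

Run:
```python
from h import *
c=snap('wrist','w5'); print(read_state()['position'],read_state()['force'])
q=proj(c,[.5876,.0187,.085],True);print(q)
x,y=max(0,int(q[0])-60),max(0,int(q[1])-60)
print(x,y); cv2.imwrite('pics/w5c.png',cv2.resize(c['color'][y:y+110,x:x+120],None,fx=5,fy=5,interpolation=2))
```

```text
[ 0.60711681 -0.12248443  0.10889432] [ 0.29608343 -0.1447108  -0.08963634]
(np.float64(502.9105963368369), np.float64(116.57921009452731))
442 56
```

View pics/w5c.png

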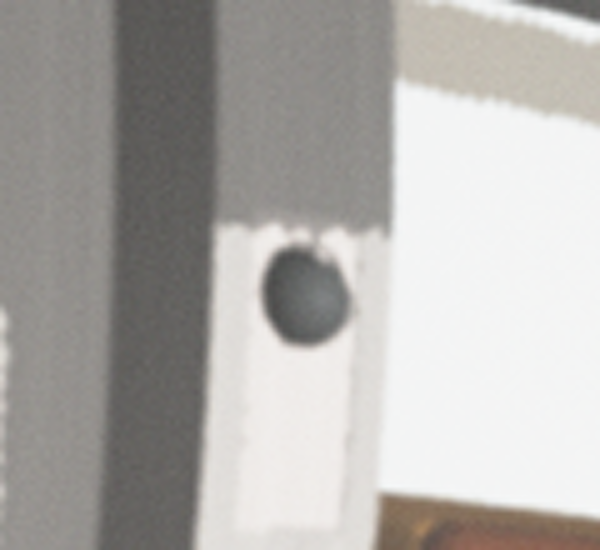

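Run:
```python
from h import *
c=load('w5'); g=cv2.cvtColor(c['color'],cv2.COLOR_BGR2GRAY)
print(g[100:130,490:516])
u=np.array([-.9114,.4115,0]); v=np.array([-.4115,-.9114,0]); b=np.array([.5876,.0187,0])
P=lambda a,y,z:np.round(proj(c,b+u*a+v*y+[0,0,z],True),1)
for a in (0,1.3): print('hole',a,[P(a*1e-3+dx,dy,.085) for dx,dy in ((0,.0075),(0,-.0075),(.0075,0),(-.0075,0))])
print('sleeve edges',P(0,.015,.085),P(0,-.015,.085))
print('top proud',P(0,0,.092),'top under',P(0,0,.083))
M=c['camera_from_world']; print('cam',-M[:3,:3].T@M[:3,3])
# sphere silhouette, centre z .086 vs .077
o=-M[:3,:3].T@M[:3,3]
for zc in (.086,.077):
    C=b+[0,0,zc]; d=(C-o)/np.linalg.norm(C-o); e1=np.cross(d,u); e1/=np.linalg.norm(e1); e2=np.cross(d,e1)
    print('sph',zc,[np.round(proj(c,C+.006*s*e,True),1) for e in (e1,e2) for s in (1,-1)])
```

```text
[[163 156 156 164 170 180 190 187 176 165 163 167 165 165 160 160 160 159
  162 162 160 157 150 152 145 149]
 [197 182 172 182 198 214 225 224 199 175 176 189 192 182 168 164 167 176
  186 196 187 169 159 153 153 160]
 [214 206 203 214 226 231 237 233 221 201 204 216 219 206 181 172 188 207
  218 225 220 191 177 173 176 189]
 [220 217 222 228 234 236 238 237 231 219 212 216 221 215 189 184 215 228
  234 235 233 219 207 204 201 210]
 [222 223 228 235 236 237 235 232 226 209 186 183 190 189 183 183 216 230
  236 235 236 233 228 219 213 218]
 [222 222 229 235 236 234 226 203 177 160 138 139 148 151 155 181 200 216
  227 234 238 236 231 222 215 220]
 [220 223 227 235 234 225 195 151 118 105  98 100 112 117 137 174 201 202
  213 227 237 238 233 223 215 218]
 [220 222 227 235 232 208 156 107  85  85  81  89  89  94 116 153 182 186
  187 212 233 238 232 219 215 219]
 [221 221 227 232 225 181 127  90  81  85  89  92  92  92 101 119 148 156
  158 187 223 235 230 213 209 216]
 [220 222 226 228 211 157 104  84  83  87  90  93  96 102 100 108 118 121
  130 158 209 232 229 210 205 217]
 [220 223 
[... 2009 characters left out ...]
 238 237 239 238
  237 238 236 233 221 219 220 221]
 [223 229 236 236 236 237 237 238 238 237 237 237 237 238 238 237 238 238
  237 236 236 230 217 216 218 220]]
hole 0 [array([493.8, 115.6]), array([511.7, 117.6]), array([503.4, 105.5]), array([502.3, 127.7])]
hole 1.3 [array([493.9, 113.6]), array([511.8, 115.7]), array([503.4, 103.6]), array([502.4, 125.7])]
sleeve edges [484.4 114.6] [520.1 118.6]
top proud [508.5 117.1] top under [501.4 116.4]
cam [ 0.5401921  -0.09166488  0.27021176]
sph 0.086 [array([512.2, 117.6]), array([495.2, 115.8]), array([503.2, 125.6]), array([504.1, 107.7])]
sph 0.077 [array([505.2, 116.9]), array([488.7, 115.3]), array([496.5, 124.6]), array([497.3, 107.5])]
```

The smooth dome shading spans columns 494–512. That matches the predicted silhouette of a proud button (495–512), not a sunken one (489–505), so the button is up in the second hole. The arm is clear.

```bash
python3 -c "
from rig import *
print(hand_in())"
```

```text
the job is handed in; nothing more can be done
None
```

I slid the sleeve about 48 mm to the next hole, where the camera images show the button standing up, and handed the job in with the arm clear. The force readings between moves peaked at about 19 N, but the break-free peak happened mid-move and wasn't read. I didn't test the lock by pushing on it, and I didn't re-measure the cake, bowl or tub, though no move went near them.

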